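# Set the middle pipe cradle

## Robot

A 7-joint arm with a two-finger parallel gripper is mounted at the origin on the work surface. World frame = base frame: x ahead of the robot, y to its left, z up, the work surface at z = 0. Lengths are in m, angles in degrees, forces in N, time in s.
With the tool pointing down it reaches from about 0.4 to 0.85 m from the base axis. Payload 4.5 kg.
Tool frame: the origin (TCP) lies on the mounting face of the last link; the fingertips stand 166 mm ahead of it and the grasp point (between the pads) lies 147 mm ahead of it; z points along the fingers, y is the line along which they close (so a half turn about z gives the same grasp; the last joint's range is limited). The gripper opens to 88 mm and grips with 3 to 60 N. Pads are 18 mm wide; open, the fingers measure 123 mm over their backs; the gripper's body (75 mm by 187 mm) begins 45 mm behind the grasp point.
Start: joints at [74.129, 39.483, -11.15, 89.685, 9.013, 51.709, -12.324], TCP at [0.191, -0.595, 0.405] pointing down, gripper open.
Joint ranges: [-172.22, 172.22], [-26.19, 119.32], [-84.43, 86.54], [7.71, 146.69], [-57.33, 237.33], [2.42, 119.75], [-152.13, 152.13]. Speed limits (degrees/s): [147.25, 147.25, 180, 180, 180, 180, 180].

## Interface

Orientations are given as [roll, pitch, yaw] about the fixed x, y, z axes, in that order (R = Rz(yaw) Ry(pitch) Rx(roll)).
In Python, from station import r gives the robot as it stands. The module is installed in compiled form; this text tells all that it offers.
- The arm moves only by the tool jog_arm, never from a script. Its argument "commands" is a list of rows, each a list of 3 entries, a list of its own where there are three numbers: the shift along the tool's x, y, z in m, then the turn, a rotation vector about the tool's x, y, z in rad, then the finger opening in m, from 0 to 0.0881. A call has 1 to 5 rows; each row shifts and turns the commanded pose from where the row before left it, along the tool's axes as they then stand; what a row does not reach is not made up. A row lasts 1/12 s, in which the tool goes at most 41.7 mm and 7.16 degrees, less where a joint would pass 70% of its speed; a pose out of reach is approached as far as the arm can. A call is refused whole if a number of a shift passes 0.0417 or a number of a turn 0.125, either way. A call with a gripper value outside its range is refused whole. The fingers move at their own pace and stop on an object; "force" is the grip in N (left out, the last holds). Time passes only in rows, so rows that do not move let the fingers close. It gives the time, the measured TCP pose, the force and the opening at its end, in the units of the state.
- r.state(): the state, without advancing time (a new reading comes with each control period).
- r.grab_frame(name): name is "scene" or "side" or "wrist"; returns (picture, depth): 420x560x3 uint8, red, green, blue; 420x560 float32, m along the optical axis (not along the pixel's ray), 0 where there is no reading.
- r.camera_model(name): a dict with "fx", "fy", "cx", "cy" (pixels), "k1" (the pictures are not rectified: a ray, as slopes to the right and down, at radius r is drawn at 1 + k1 r^2 times it, then the intrinsics apply), "origin" and "rotation" of the camera in the world; the wrist camera has in their place "tool_from_camera" (4x4, takes a point from camera to tool coordinates, whose origin is the TCP and whose axes are the flange's). Camera axes: x right, y down, z forward; pixel columns grow to the right and rows downward; lengths in m; the calibration is good to about 2 mm. A picture is of the moment at which its call begins: read the wrist's pose just before it. camera_model takes no time and is no camera call.
- r.sign_off(): hands the job in, once; it reports no verdict.
The state is a dict: "t": time; "joint_positions": joint angles; "joint_vel": joint speeds; "joint_efforts": joint torques, N m; "position": TCP position; "ee_rot": TCP orientation; "wrist_force": force on the tool from outside, world axes, zero at the start; "moment": the same for the moment, N m; "finger_gap": finger opening in m.
Only numpy, scipy, OpenCV 4.12 (cv2) and the standard library are available. Lean on these libraries where they do the work, as an engineer would, in place of code of your own. Each camera call takes 0.05 s, during which the arm holds its last target. There are 200 camera calls.

## Task

Two V-notched wooden cradles are screwed to the bench to carry a long pipe. Take the loose V-notched cradle and stand it upright on the bench midway between those two, its notch in line with theirs, so that the pipe could lie straight in all three. Leave the plain wooden block without a notch where it is.

Things in the scene. Friction and masses are not known exactly. Their poses are not given: they have to be found in the camera images.
- end_a_mid (a point): Centre (half-way up, 27.5 mm above the bench) of the first fixed cradle, the one on the robot's right: a pale wooden block, 40 mm thick along its x (the pipe direction), 90 mm wide along y, 55 mm tall (z up), with a V notch along x in the middle of its top, 56 mm wide and 25 mm deep. Screwed down by a small steel tab at each end of its width; it cannot move. Its x axis points at the other fixed cradle.
- end_b_mid (a point): Centre (half-way up) of the second fixed cradle, of the same shape and size, also screwed down, 300 mm from the first along the pipe direction and parallel to it (axes as the first's).
- cradle_mid (a point): Centre (half-way up) of the loose cradle: same wood, shape and size as the fixed ones (x along the notch) but no steel tabs, about 0.12 kg. It stands upright to the robot's left of the fixed pair. Its two flat faces, 40 mm apart along x, are whole below the notch, up to 30 mm height, and can be gripped from above. It is the same after a half turn.
- offcut_mid (a point): Centre (half-way up) of a plain offcut block of the same pale wood, 40 x 90 x 55 mm, flat-topped with no notch, near the loose cradle. To be left where it is.
There are look-alikes about, which are no part of the job. Leave any green look-alike of the part that bears cradle_mid alone.

How it is judged:
By the outcome, as a careful person would: the job done as asked, in the order asked, and still so for the second after the job is handed in, with the robot touching nothing.
It also fails if it takes over 35 s, if anything falls off the work surface, if the arm or the gripper's body presses on something with over 40 N, if the wrist force passes 120 N, or if a joint passes its speed limit or range.

## Working session

There is one attempt and no reset: what is moved stays moved. The work goes in short steps, Python scripts to look and compute and a tool call to move; the robot and the scene stay as the last step left them, time stands still between calls to the robot, and variables do not carry over. Pictures are saved under pics/ and viewed, on a budget of 10 in all, crops included, one or two more only if the job needs it, and the job is handed in when it is done.

Besides the shell and the picture viewer there is one more tool, called after "Call:" by a JSON object that holds its "op" and its "data", one argument or row to a line. jog_arm: Moves the arm, as the interface text tells. Its arguments: {"type":"object","properties":{"commands":{"type":"array"},"force":{"type":"number"}},"required":["commands"]}

```bash
mkdir -p pics; cat > h.py <<'E'
import numpy as np, cv2
from station import r
from scipy.spatial.transform import Rotation as Ro
def pose(s):
    return np.array(s["position"]), Ro.from_euler('xyz', s["ee_rot"], degrees=True).as_matrix()
def cam(n, s=None):
    m=r.camera_model(n)
    if n=="wrist":
        p,R=pose(s or r.state()); T=np.array(m["tool_from_camera"])
        return m, p+R@T[:3,3], R@T[:3,:3]
    return m,np.array(m["origin"]),np.array(m["rotation"])
def rays(c,uv):
    m=c[0]; K=np.array([[m["fx"],0,m["cx"]],[0,m["fy"],m["cy"]],[0,0,1.]])
    q=cv2.undistortPoints(np.float64(uv).reshape(-1,1,2),K,np.array([m["k1"],0,0,0.])).reshape(-1,2)
    return np.c_[q,np.ones(len(q))]@c[2].T
def onplane(c,uv,z):
    d=rays(c,uv); return c[1]+d*((z-c[1][2])/d[:,2:])
def cloud(c,dep):
    v,u=np.mgrid[:dep.shape[0],:dep.shape[1]]
    P=c[1]+rays(c,np.c_[u.ravel(),v.ravel()])*dep.reshape(-1,1)
    return P.reshape(dep.shape+(3,))
E
python3 - <<'E'
from h import *
s=r.state(); print(s)
for n in("scene","side"):
    im,d=r.grab_frame(n); np.savez(n,im=im,d=d); cv2.imwrite(f"pics/{n}1.png",im[:,:,::-1]); print(n,r.camera_model(n), (d>0).mean())
E
```

```text
{'t': 0.0, 'joint_positions': array([ 74.12848908,  39.53237143, -11.14561462,  89.74453281,
         9.01305019,  51.71021588, -12.32385264]), 'joint_vel': array([ 0.07504007,  0.07365028, -0.04766437, -0.03995716,  0.061967  ,
        0.06881006,  0.01268154]), 'joint_efforts': array([-3.31407955e-04, -5.27550924e+01, -1.26702514e+00, -1.53427023e+01,
       -5.26643603e-02,  6.56121192e-03,  1.48460817e-04]), 'position': array([ 0.19102087, -0.59474633,  0.40392053]), 'ee_rot': array([-1.79895143e+02,  7.66062325e-03,  1.78142439e+01]), 'wrist_force': array([-0.31531971, -0.28798014,  0.09554044]), 'moment': array([-0.00637238,  0.00858122,  0.02161812]), 'finger_gap': 0.08825657537562598}
scene {'fx': 490.9980758532486, 'fy': 490.9980758532486, 'cx': 281.2766483790412, 'cy': 202.01827237338568, 'k1': -0.15649435767159237, 'origin': array([ 0.84628732, -0.53139175,  0.97932822]), 'rotation': array([-144.23026826,   -0.96538357,   35.31642067])} 0.9958971088435374
side {'fx': 397.3770454945556, 'fy': 397.3770454945556, 'cx': 270.5988280437761, 'cy': 209.3496646140507, 'k1': -0.005025847372390996, 'origin': array([0.23246536, 0.6331182 , 0.58147107]), 'rotation': array([-129.7818787 ,    1.10953543, -157.78655846])} 0.9959821428571428
```

View pics/scene1.png

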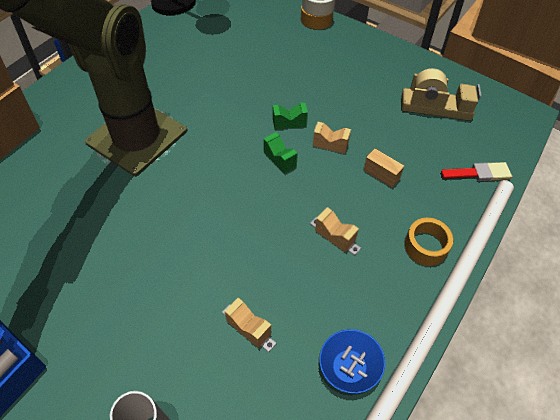

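View pics/side1.png

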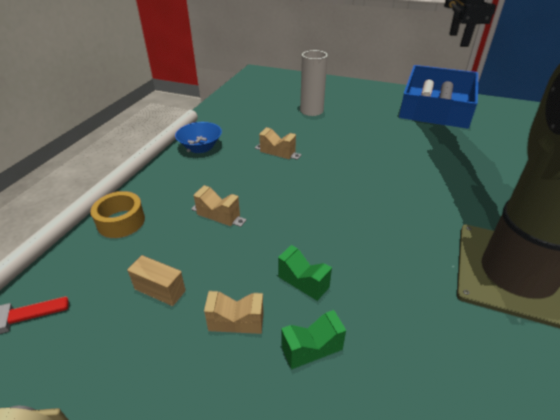

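The scene view shows the loose cradle at (332,137), the offcut at (384,167), the fixed cradles at (335,230) and (248,323), and green look-alikes at (290,116) and (281,152). The side view agrees: loose cradle at (235,313), fixed cradles at (217,205) and (278,143), offcut at (157,279).

```bash
sed -i 's/return m,np.array(m\["origin"\]),np.array(m\["rotation"\])/return m,np.array(m["origin"]),Ro.from_euler("xyz",m["rotation"],degrees=True).as_matrix()/' h.py
cat >> h.py <<'E'
def blobs(n,im,d,c,hue=(8,24),minz=.008,amin=100):
    """wooden blobs standing on the bench: top-layer rectangles"""
    P=cloud(c,d); h=cv2.cvtColor(im,cv2.COLOR_RGB2HSV)
    m=((h[...,0]>=hue[0])&(h[...,0]<=hue[1])&(h[...,1]>60)&(d>0)&(P[...,2]>minz)&(P[...,2]<.075)).astype(np.uint8)
    m=cv2.erode(m,np.ones((2,2)))
    N,L,st,ce=cv2.connectedComponentsWithStats(m)
    for i in range(1,N):
        if st[i,4]<amin: continue
        Q=P[L==i]; top=Q[Q[:,2]>np.percentile(Q[:,2],97)-.008]
        a=cv2.minAreaRect(np.float32(Q[:,:2]*1000)); b=cv2.minAreaRect(np.float32(top[:,:2]*1000))
        print(n,ce[i].round(),st[i,4],"zmax",np.percentile(Q[:,2],97).round(4),"all",np.round(a[0]),np.round(a[1]),round(a[2],1),"top",np.round(b[0],1),np.round(b[1],1),round(b[2],1))
E
python3 - <<'E'
from h import *
for n in("scene","side"):
    z=np.load(n+".npz"); c=cam(n); P=cloud(c,z["d"]); print(P[250,280],P[300,200])
    blobs(n,z["im"],z["d"],c)
E
```

```text
[ 0.52972804 -0.06122525  0.00504573] [ 0.46166326 -0.26339982  0.00269548]
scene [521.  21.] 1223 zmax 0.07 all [ 705. 1185.] [306.  27.] 8.6 top [ 694.3 1183.8] [284.6  21.3] 7.4
scene [316.  20.] 323 zmax 0.0519 all [120. 731.] [104.  56.] 34.1 top [114.9 723.9] [101.1  37.9] 19.1
scene [437. 105.] 1167 zmax 0.068 all [625. 593.] [206.  71.] 24.5 top [636.2 569.5] [187.3  63.8] 6.8
scene [ 17. 133.] 766 zmax 0.0687 all [-261. -211.] [139.  16.] 89.2 top [-260.7 -196.6] [ 10.6 111.3] 1.7
scene [331. 138.] 645 zmax 0.0575 all [450. 285.] [85. 43.] 17.8 top [450.6 285.4] [85.  41.5] 16.7
scene [384. 168.] 800 zmax 0.058 all [613. 273.] [43. 88.] 85.0 top [613.4 274.6] [40.5 87.7] 86.4
scene [337. 230.] 842 zmax 0.0577 all [612.  47.] [43. 88.] 84.3 top [612.7  46.8] [39.8 86. ] 84.8
scene [429. 241.] 1164 zmax 0.0508 all [803. 145.] [100. 102.] 2.4 top [802.9 144.8] [101.4 100. ] 87.9
scene [248. 322.] 976 zmax 0.0572 all [ 585. -253.] [40. 89.] 85.2 top [ 584.9 -252.5] [39.4 88.4] 84.6
[ 0.44064089  0.10244868 -0.00131095] [ 0.52983441  0.27213969 -0.0008872 ]
side [277. 143.] 604 zmax 0.0544 all [ 582. -244.] [44. 89.] 85.9 top [ 582.6 -246.1] [39.4 87.7] 86.7
side [217. 205.] 954 zmax 0.0547 all [609.  51.] [41. 89.] 85.0 top [609.2  51.4] [39.4 87.5] 84.5
side [117. 213.] 1551 zmax 0.0482 all [800. 154.] [101.  99.] 5.8 top [799.6 153.4] [100.7  98.8] 7.1
side [517. 276.] 1996 zmax 0.0709 all [13. 43.] [ 50. 125.] 72.8 top [22.7 44.4] [ 38.2 116.3] 62.4
side [157. 279.] 1559 zmax 0.0554 all [609. 281.] [40. 87.] 86.0 top [608.6 281.4] [39.1 86.4] 85.4
side [235. 312.] 1756 zmax 0.0549 all [447. 291.] [88. 40.] 18.2 top [447.3 291.1] [88.3 39. ] 17.6
```

```bash
python3 - <<'E'
from h import *
m=r.camera_model("wrist"); print(m)
for n in("scene","side"):
    z=np.load(n+".npz"); blobs(n,z["im"],z["d"],cam(n),hue=(45,66),minz=.02)
E
```

```text
{'fx': 293.64012845967335, 'fy': 293.64012845967335, 'cx': 281.7190473831388, 'cy': 209.24829170304508, 'k1': -0.048204208226698214, 'tool_from_camera': array([[-4.87215261e-04, -9.63603253e-01, -2.67335994e-01,
         6.88405684e-02],
       [ 9.99998990e-01, -8.26434887e-04,  1.15637469e-03,
        -7.52237004e-04],
       [-1.33522220e-03, -2.67335160e-01,  9.63602682e-01,
         1.90910211e-02],
       [ 0.00000000e+00,  0.00000000e+00,  0.00000000e+00,
         1.00000000e+00]])}
scene [290. 114.] 413 zmax 0.0582 all [315. 285.] [88. 42.] 41.6 top [313.8 286.3] [87.7 38.3] 41.6
scene [280. 150.] 455 zmax 0.0577 all [372. 160.] [40. 90.] 72.1 top [371.5 159.6] [39.1 89.2] 72.3
side [304. 271.] 1122 zmax 0.0548 all [368. 168.] [39. 85.] 72.6 top [368.1 167.7] [39.1 85.2] 73.2
side [313. 337.] 1619 zmax 0.0549 all [313. 293.] [89. 39.] 43.3 top [312.6 293. ] [88.7 38.6] 42.6
```

Call:
{"op": "jog_arm", "data": {
  "commands": [
    [[0.033,-0.021,0],[0,0,0],0.088],
    [[0.033,-0.021,0],[0,0,0],0.088],
    [[0.033,-0.021,0],[0,0,0],0.088],
    [[0.033,-0.021,0],[0,0,0],0.088],
    [[0.033,-0.021,0],[0,0,0],0.088]
  ]
}}

```text
t: 0.52
position: [0.3168, -0.443, 0.4044]
ee_rot: [-180.0, 0.0, 17.8]
wrist_force: [0.7, 0.2, 1.0]
finger_gap: 0.088
```

Call:
{"op": "jog_arm", "data": {
  "commands": [
    [[0.033,-0.021,0],[0,0,0],0.088],
    [[0.033,-0.021,0],[0,0,0],0.088],
    [[0.033,-0.021,0],[0,0,0],0.088],
    [[0.033,-0.021,0],[0,0,0],0.088],
    [[0.033,-0.021,0],[0,0,0],0.088]
  ]
}}

```text
t: 0.93
position: [0.4419, -0.2925, 0.4045]
ee_rot: [-180.0, 0.0, 17.8]
wrist_force: [0.7, 0.2, 0.6]
finger_gap: 0.0879
```

Call:
{"op": "jog_arm", "data": {
  "commands": [
    [[0.033,-0.021,0],[0,0,0],0.088],
    [[0.033,-0.021,0],[0,0,0],0.088],
    [[0.033,-0.021,0],[0,0,0],0.088],
    [[0.033,-0.021,0],[0,0,0],0.088],
    [[0,0,0],[0,0,0],0.088]
  ]
}}

```text
t: 1.35
position: [0.5461, -0.1648, 0.4046]
ee_rot: [-179.7, -0.4, 18.6]
wrist_force: [0.8, 1.0, -0.6]
finger_gap: 0.0878
```

```bash
cat > look.py <<'E'
import sys
from h import *
s=r.state(); im,d=r.grab_frame("wrist"); c=cam("wrist",s)
print(s["t"],s["position"].round(4),s["ee_rot"].round(2),s["finger_gap"],s["wrist_force"].round(2))
np.savez(sys.argv[1],im=im,d=d,pos=s["position"],rot=s["ee_rot"]); cv2.imwrite(f"pics/{sys.argv[1]}.png",im[:,:,::-1])
blobs("w",im,d,c,amin=300)
E
python3 look.py w1
```

```text
1.35 [ 0.5461 -0.1648  0.4046] [-179.74   -0.4    18.56] 0.08778159217041719 [ 0.83  0.99 -0.59]
w [128.  79.] 3130 zmax 0.055 all [610.  47.] [40. 88.] 84.8 top [610.1  47.3] [39.7 87.7] 84.9
w [360. 179.] 2430 zmax 0.0565 all [ 584. -251.] [41. 87.] 84.8 top [ 584.4 -250.1] [40.7 86.6] 85.4
```

View pics/w1.png

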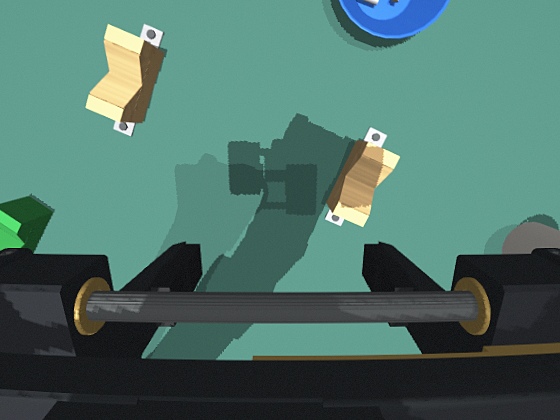

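w1 shows the two fixed cradles with their steel tabs at (128,79) and (360,179). They are 298.5 mm apart at 85.0°, which fits. The midpoint is about (0.597, -0.101). Next I move above the loose cradle.

Call:
{"op": "jog_arm", "data": {
  "commands": [
    [[0.004,-0.038,0.007],[0,0,0],0.088],
    [[0.004,-0.038,0.007],[0,0,0],0.088],
    [[0.004,-0.038,0.007],[0,0,0],0.088],
    [[0.004,-0.038,0.007],[0,0,0],0.088],
    [[0.004,-0.038,0.007],[0,0,0],0.088]
  ]
}}

```text
t: 1.82
position: [0.501, 0.0132, 0.3693]
ee_rot: [180.0, 0.1, 17.7]
wrist_force: [0.5, 0.7, 0.1]
finger_gap: 0.088
```

Call:
{"op": "jog_arm", "data": {
  "commands": [
    [[0.004,-0.038,0.007],[0,0,0],0.088],
    [[0.004,-0.038,0.007],[0,0,0],0.088],
    [[0.004,-0.038,0.007],[0,0,0],0.088],
    [[0.004,-0.038,0.007],[0,0,0],0.088],
    [[0.004,-0.038,0.007],[0,0,0],0.088]
  ]
}}

```text
t: 2.23
position: [0.4625, 0.2004, 0.3343]
ee_rot: [179.9, 0.0, 17.7]
wrist_force: [1.1, -0.1, -0.2]
finger_gap: 0.0881
```

Call:
{"op": "jog_arm", "data": {
  "commands": [
    [[0.004,-0.038,0.007],[0,0,0],0.088],
    [[0.004,-0.038,0.007],[0,0,0],0.088],
    [[0,0,0],[0,0,0],0.088],
    [[0,0,0],[0,0,0],0.088]
  ]
}}

```text
t: 2.57
position: [0.4465, 0.2765, 0.3201]
ee_rot: [-180.0, 0.1, 18.1]
wrist_force: [0.2, 0.2, 0.8]
finger_gap: 0.0884
```

```bash
python3 look.py w2
```

```text
2.5667 [0.4465 0.2765 0.3201] [-1.7999e+02  7.0000e-02  1.8050e+01] 0.08837114683808717 [0.19 0.24 0.85]
w [25. 14.] 611 zmax 0.0343 all [533. 548.] [13. 64.] 39.0 top [536. 542.] [ 8.  46.9] 35.2
w [321.  70.] 562 zmax 0.0558 all [566. 281.] [38.  2.] 84.1 top [566.1 281.5] [37.  2.] 83.9
w [543. 127.] 2314 zmax 0.0526 all [602.  66.] [94. 38.] 20.3 top [576.7  68.4] [35.7 18.1] 30.3
w [271. 194.] 3782 zmax 0.0567 all [450. 289.] [86. 38.] 18.1 top [450.3 288.8] [85.9 38.5] 18.0
```

View pics/w2.png

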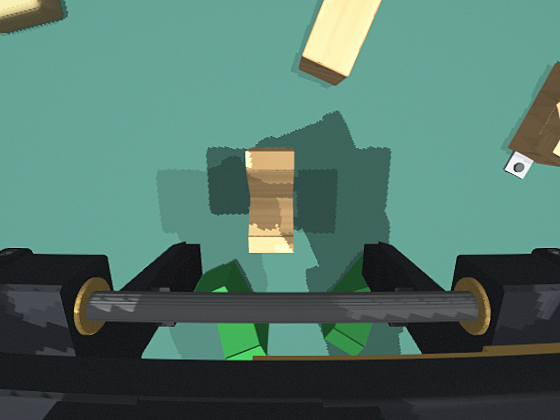

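w2 shows the notched loose cradle at (271,194), aligned with the fingers (18.0° against the tool's 18.05°). The greens at (230,310) and (350,315) and the offcut at (340,40) are clear of the fingers.

Call:
{"op": "jog_arm", "data": {
  "commands": [
    [[0.007,-0.011,0.028],[0,0,0],0.088],
    [[0,0,0.035],[0,0,0],0.088],
    [[0,0,0.03],[0,0,0],0.088],
    [[0,0,0],[0,0,0],0.088]
  ]
}}

```text
t: 2.95
position: [0.45, 0.284, 0.2234]
ee_rot: [179.7, 0.5, 17.6]
wrist_force: [-0.5, -0.3, -0.0]
finger_gap: 0.088
```

Call:
{"op": "jog_arm", "data": {
  "commands": [
    [[0,0,0.02],[0,0,0],0.088],
    [[0,0,0.02],[0,0,0],0.088],
    [[0,0,0.015],[0,0,0],0.088],
    [[0,0,0],[0,0,0],0.088],
    [[0,0,0],[0,0,0],0.088]
  ]
}}

```text
t: 3.37
position: [0.4515, 0.2861, 0.1737]
ee_rot: [179.9, -0.0, 17.7]
wrist_force: [-0.2, -0.5, 1.3]
finger_gap: 0.0881
```

Call:
{"op": "jog_arm", "data": {
  "commands": [
    [[0,-0.002,0.001],[0,0,0],0.06],
    [[0,0,0],[0,0,0],0.045],
    [[0,0,0],[0,0,0],0.03],
    [[0,0,0],[0,0,0],0.03],
    [[0,0,0],[0,0,0],0.03]
  ],
  "force": 20
}}

```text
t: 3.78
position: [0.4502, 0.2896, 0.1722]
ee_rot: [-180.0, -0.0, 17.8]
wrist_force: [-0.5, 0.1, 0.3]
finger_gap: 0.0564
```

Call:
{"op": "jog_arm", "data": {
  "commands": [
    [[0,0,0],[0,0,0],0.03],
    [[0,0,0],[0,0,0],0.03],
    [[0,0,0],[0,0,0],0.03],
    [[0,0,0],[0,0,0],0.03]
  ]
}}

```text
t: 4.12
position: [0.45, 0.2894, 0.1718]
ee_rot: [180.0, 0.0, 17.8]
wrist_force: [0.1, 0.2, 1.1]
finger_gap: 0.0396
```

Call:
{"op": "jog_arm", "data": {
  "commands": [
    [[0,0,-0.02],[0,0,0],0.03],
    [[0,0,-0.035],[0,0,0],0.03],
    [[0,0,-0.035],[0,0,0],0.03],
    [[0,0,-0.03],[0,0,0],0.03],
    [[0,0,0],[0,0,0],0.03]
  ]
}}

```text
t: 4.53
position: [0.4515, 0.2903, 0.2965]
ee_rot: [-179.8, -0.5, 17.8]
wrist_force: [0.1, 0.5, -0.2]
finger_gap: 0.0396
```

Call:
{"op": "jog_arm", "data": {
  "commands": [
    [[0.002,0.025,0],[0,0,0],0.03],
    [[0.002,0.035,0],[0,0,0],0.03],
    [[0.002,0.035,0],[0,0,0],0.03],
    [[0.002,0.035,0],[0,0,0],0.03],
    [[0.002,0.035,0],[0,0,0],0.03]
  ]
}}

```text
t: 4.95
position: [0.51, 0.1339, 0.2908]
ee_rot: [180.0, 0.1, 17.8]
wrist_force: [-0.2, 0.1, -1.4]
finger_gap: 0.0397
```

Call:
{"op": "jog_arm", "data": {
  "commands": [
    [[0.002,0.035,0],[0,0,0],0.03],
    [[0.002,0.035,0],[0,0,0],0.03],
    [[0.002,0.035,0],[0,0,0],0.03],
    [[0.002,0.035,0],[0,0,0],0.03],
    [[0.001,0.035,0],[0,0,0],0.03]
  ]
}}

```text
t: 5.37
position: [0.5722, -0.0301, 0.2906]
ee_rot: [-180.0, 0.1, 17.8]
wrist_force: [0.9, 0.6, -0.8]
finger_gap: 0.0398
```

Call:
{"op": "jog_arm", "data": {
  "commands": [
    [[0.001,0.035,0],[0,0,0],0.03],
    [[0.001,0.035,0],[0,0,0],0.03],
    [[0,0.006,0],[0,0,0],0.03],
    [[0,0,0],[0,0,0],0.03]
  ]
}}

```text
t: 5.7
position: [0.5971, -0.1043, 0.2905]
ee_rot: [179.9, 0.1, 17.4]
wrist_force: [-0.4, -0.1, -1.0]
finger_gap: 0.0399
```

Call:
{"op": "jog_arm", "data": {
  "commands": [
    [[0,0,0],[0,0,0.1],0.03],
    [[0,0,0],[0,0,0.1],0.03],
    [[0,0,0],[0,0,0.1],0.03],
    [[0,0,0],[0,0,0.1],0.03],
    [[0,0,0],[0,0,0],0.03]
  ]
}}

```text
t: 6.12
position: [0.5967, -0.0976, 0.2909]
ee_rot: [-179.9, 0.1, -5.1]
wrist_force: [0.2, 0.1, -0.9]
finger_gap: 0.0398
```

Call:
{"op": "jog_arm", "data": {
  "commands": [
    [[0,0,0],[0,0,0],0.03],
    [[0,0,0],[0,0,0],0.03]
  ]
}}

```text
t: 6.28
position: [0.597, -0.0989, 0.2913]
ee_rot: [-180.0, 0.1, -4.9]
wrist_force: [-0.5, 0.6, -1.0]
finger_gap: 0.0398
```

```bash
python3 look.py w3
```

```text
6.2833 [ 0.597  -0.0989  0.2913] [-1.7997e+02  6.0000e-02 -4.8800e+00] 0.039832440870666334 [-0.49  0.56 -1.01]
w [10. 20.] 971 zmax 0.0298 all [768. 112.] [ 8. 51.] 47.6 top [771.5 107. ] [ 4.6 30.3] 57.3
w [124. 198.] 2856 zmax 0.055 all [611.  48.] [42. 89.] 84.8 top [616.4  47.7] [41.  79.1] 84.8
w [446. 197.] 2871 zmax 0.0554 all [ 585. -250.] [41. 89.] 84.3 top [ 590.5 -250.6] [41.1 77.2] 85.3
w [106. 210.] 784 zmax 0.0428 all [614.  49.] [38. 24.] 85.2 top [613.8  49. ] [37.2 23.9] 87.1
w [460. 211.] 833 zmax 0.0432 all [ 587. -251.] [38. 24.] 86.1 top [ 586.4 -251.1] [37.1 24. ] 84.6
```

View pics/w3.png

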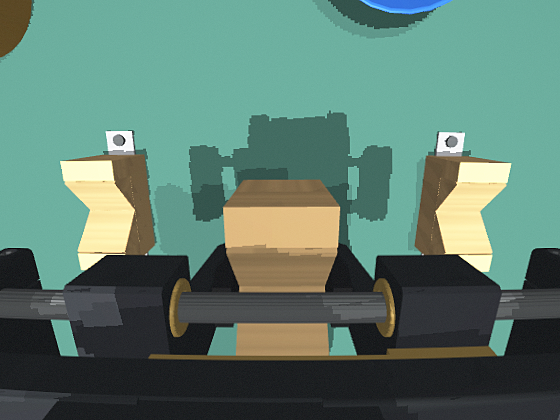

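w3 shows the held cradle in the middle, front edge at (282,182), with the fixed cradles either side at (105,205) and (465,205). I'll check the held block's front end against theirs in the tool frame.

```bash
python3 - <<'E'
from h import *
z=np.load("w3.npz"); s=dict(position=z["pos"],ee_rot=z["rot"]); c=cam("wrist",s); p,R=pose(s)
P=cloud(c,z["d"]); T=(P-p)@R
h=cv2.cvtColor(z["im"],cv2.COLOR_RGB2HSV); w=(h[...,0]>=8)&(h[...,0]<=24)&(h[...,1]>60)&(z["d"]>0)
def edges(m,n):
    t=T[m]; print(n,m.sum(),"z",np.percentile(P[m][:,2],[2,50,98]).round(4),"x pct",np.percentile(t[:,0],[1,50,99]).round(4),"y",np.percentile(t[:,1],[1,50,99]).round(4))
u=np.arange(560)[None]+0*h[...,0]; v=np.arange(420)[:,None]+0*u
hb=w&(u>200)&(u<370)&(v<245)
edges(hb&(P[...,2]>.165),"held top land")
edges(hb&(P[...,2]<.16),"held front face")
for a,b,n in((50,160,"B"),(410,520,"A")):
    m=w&(u>a)&(u<b)&(v>120)&(v<260)
    edges(m&(P[...,2]>.050)&(v<200),n+" front land"); edges(m&(P[...,2]>.050),n+" top"); edges(m&(P[...,2]>.012)&(P[...,2]<.06),n+" all")
E
```

```text
held top land 5115 z [0.1666 0.1753 0.1766] x pct [0.0289 0.0372 0.0429] y [-0.0204 -0.0009  0.0187]
held front face 1523 z [0.1216 0.1445 0.1593] x pct [0.0422 0.0426 0.0429] y [-0.0205 -0.0009  0.019 ]
B front land 565 z [0.0501 0.0532 0.0561] x pct [0.0229 0.0285 0.0466] y [-0.1669 -0.1436 -0.1272]
B top 904 z [0.0502 0.0535 0.0562] x pct [-0.0292  0.0256  0.0465] y [-0.1673 -0.1445 -0.1272]
B all 4319 z [0.0139 0.0374 0.0554] x pct [-0.0385  0.0102  0.0465] y [-0.1671 -0.131  -0.127 ]
A front land 613 z [0.0502 0.0536 0.0564] x pct [0.0211 0.027  0.0452] y [0.1316 0.1469 0.1713]
A top 938 z [0.0503 0.0538 0.0564] x pct [-0.0305  0.0242  0.0451] y [0.1316 0.1489 0.1713]
A all 4392 z [0.0136 0.0378 0.0557] x pct [-0.0392  0.0095  0.0451] y [0.1313 0.1349 0.1709]
```

Call:
{"op": "jog_arm", "data": {
  "commands": [
    [[0.003,0.0025,0.03],[0,0,0],0.03],
    [[0,0,0.035],[0,0,0],0.03],
    [[0,0,0.03],[0,0,0],0.03],
    [[0,0,0.018],[0,0,0],0.03],
    [[0,0,0],[0,0,0],0.03]
  ]
}}

```text
t: 6.75
position: [0.5981, -0.1023, 0.1747]
ee_rot: [-179.9, 0.4, -5.0]
wrist_force: [0.9, 0.2, -0.7]
finger_gap: 0.0402
```

Call:
{"op": "jog_arm", "data": {
  "commands": [
    [[0,0,0],[0,0,0],0.03],
    [[0,0,0],[0,0,0],0.03],
    [[0,0,0],[0,0,0],0.03]
  ]
}}

```text
t: 7.0
position: [0.6009, -0.1031, 0.1805]
ee_rot: [180.0, -0.2, -5.1]
wrist_force: [0.6, 0.2, -1.1]
finger_gap: 0.0401
```

```bash
cat > chk.py <<'E'
import sys
from h import *
s=r.state(); print(s["t"],s["position"].round(4),s["ee_rot"].round(2))
for n in("scene","side"):
    im,d=r.grab_frame(n); np.savez(n+sys.argv[1],im=im,d=d); cv2.imwrite(f"pics/{n}{sys.argv[1]}.png",im[:,:,::-1])
    blobs(n,im,d,cam(n))
E
python3 chk.py 2; python3 - <<'E'
import cv2,numpy as np
a=cv2.imread("pics/scene2.png")[170:380,180:400]; b=cv2.imread("pics/side2.png")[100:250,150:330]
cv2.imwrite("pics/c2.png",np.hstack([cv2.resize(a,(400,382)),cv2.resize(b,(400,382))]))
E
```

```text
7.0 [ 0.6009 -0.1031  0.1805] [180.    -0.19  -5.1 ]
scene [520.  21.] 1222 zmax 0.0694 all [ 705. 1188.] [307.  26.] 8.3 top [ 694.6 1182.3] [285.3  19. ] 7.1
scene [316.  20.] 329 zmax 0.0512 all [118. 729.] [104.  56.] 28.7 top [114.2 724.8] [100.9  44. ] 19.9
scene [438. 105.] 1173 zmax 0.0683 all [625. 595.] [208.  75.] 25.4 top [636.6 574.7] [186.4  67.1] 11.3
scene [ 17. 133.] 758 zmax 0.0678 all [-261. -210.] [ 13. 138.] 0.5 top [-260.3 -196.9] [ 10.2 111. ] 0.9
scene [130. 142.] 249 zmax 0.0695 all [ 35. -48.] [89. 27.] 36.8 top [ 35.2 -50.1] [73.5 15.6] 35.5
scene [384. 168.] 775 zmax 0.058 all [613. 274.] [44. 87.] 85.5 top [613.5 275.2] [41.7 86.7] 86.4
scene [340. 230.] 426 zmax 0.0562 all [618.  46.] [41. 77.] 84.7 top [617.5  45.3] [36.8 77.3] 83.5
scene [429. 241.] 1164 zmax 0.0508 all [802. 145.] [104.  99.] 73.1 top [802.3 145.7] [102.7  99.3] 65.0
scene [308. 282.] 330 zmax 0.0668 all [ 633. -107.] [40. 24.] 86.4 top [ 633.  -107.6] [38.7 23.1] 87.0
scene [248. 324.] 762 zmax 0.0555 all [ 586. -253.] [40. 87.] 85.2 top [ 585.  -253.1] [39.6 85.2] 85.4
side [283. 145.] 368 zmax 0.0543 all [ 574. -243.] [40. 72.] 86.0 top [ 552.2 -242.5] [38.2 25.3] 85.0
side [259. 172.] 459 zmax 0.063 all [578. -96.] [41. 51.] 88.5 top [566.7 -95. ] [37.3 24.7] 81.4
side [217. 205.] 968 zmax 0.0546 all [609.  52.] [42. 87.] 85.8 top [608.8  51.9] [41.3 86.8] 85.2
side [117. 213.] 1544 zmax 0.0482 all [800. 153.] [101. 101.] 85.2 top [800.4 152.8] [99.8 99.9] 85.2
side [518. 276.] 2017 zmax 0.0717 all [14. 43.] [ 48. 124.] 72.4 top [22.  45.9] [ 36.7 114.8] 64.4
side [157. 279.] 1550 zmax 0.0555 all [609. 281.] [39. 88.] 85.8 top [609.4 281.3] [38.6 87.9] 85.8
```

View pics/c2.png

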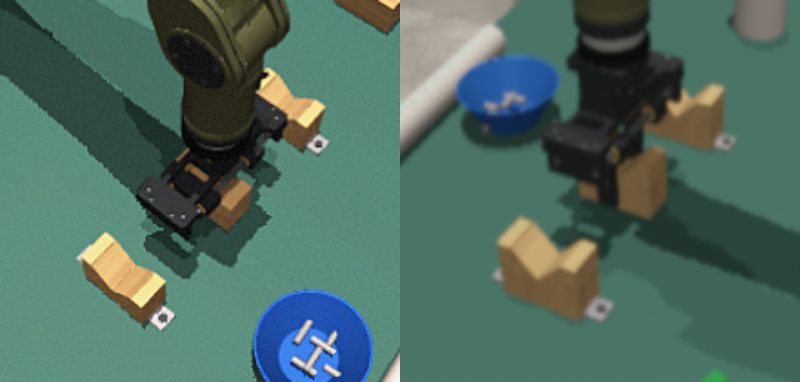

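c2 shows the held cradle hanging about 9 mm above the bench between the two fixed ones. By end-edge comparison both outer cameras put it about 2 mm too far out and 1–2 mm off along the pipe. I'll correct that and lower.

Call:
{"op": "jog_arm", "data": {
  "commands": [
    [[-0.002,-0.0015,0.003],[0,0,0],0.03],
    [[0,0,0],[0,0,0],0.03],
    [[0,0,0],[0,0,0],0.03],
    [[0,0,0],[0,0,0],0.03],
    [[0,0,0],[0,0,0],0.03]
  ]
}}

```text
t: 7.52
position: [0.5982, -0.1013, 0.1757]
ee_rot: [180.0, -0.0, -5.1]
wrist_force: [-0.8, 1.0, -1.9]
finger_gap: 0.0397
```

Call:
{"op": "jog_arm", "data": {
  "commands": [
    [[0,0,0.002],[0,0,0],0.03],
    [[0,0,0.001],[0,0,0],0.03],
    [[0,0,0],[0,0,0],0.03],
    [[0,0,0],[0,0,0],0.03],
    [[0,0,0],[0,0,0],0.03]
  ]
}}

```text
t: 7.93
position: [0.5982, -0.1012, 0.1727]
ee_rot: [180.0, 0.0, -5.1]
wrist_force: [0.5, -0.2, -0.8]
finger_gap: 0.0396
```

```bash
cat > ends.py <<'E'
from h import *
import sys
# front/back ends along cross axis, faces along pipe axis, in frame of fixed pair (yaw 85)
a=np.radians(85); px=np.array([np.cos(a),np.sin(a)]); py=np.array([np.sin(a),-np.cos(a)]) # along, outward
for n in("scene","side"):
    for k in sys.argv[1:]:
        z=np.load(n+k+".npz"); P=cloud(cam(n),z["d"]); h=cv2.cvtColor(z["im"],cv2.COLOR_RGB2HSV)
        w=(h[...,0]>=8)&(h[...,0]<=24)&(h[...,1]>60)&(P[...,2]>.012)&(P[...,2]<.07)
        Q=P[w]; U=(Q[:,:2]-[.598,-.101])
        al=U@px; ou=U@py
        for nm,cx in(("A",-.15),("mid",0),("B",.15)):
            m=(abs(al-cx)<.04)&(abs(ou)<.06); q=Q[m]
            if m.sum()<50: print(n,k,nm,"few");continue
            f=m&(Q[:,2]>.012)
            print(n,k,nm,m.sum(),"zmax",np.percentile(q[:,2],98).round(4),"out",np.percentile(ou[m],[1,99]).round(4),"along",np.percentile(al[m],[1,99]).round(4))
E
python3 chk.py 3 | head -1; python3 ends.py 2 3
```

```text
7.9333 [ 0.5982 -0.1012  0.1727] [ 1.80e+02  1.00e-02 -5.11e+00]
scene 2 A 889 zmax 0.0569 out [-0.0455  0.0441] along [-0.1719 -0.1315]
scene 2 mid 440 zmax 0.0671 out [-0.043   0.0471] along [-0.0226  0.0171]
scene 2 B 536 zmax 0.0574 out [-0.0373  0.0447] along [0.1284 0.1694]
scene 3 A 896 zmax 0.0567 out [-0.0458  0.0442] along [-0.1721 -0.1319]
scene 3 mid 405 zmax 0.0593 out [-0.0461  0.0436] along [-0.0211  0.0186]
scene 3 B 573 zmax 0.0574 out [-0.0391  0.0445] along [0.1285 0.1691]
side 2 A 397 zmax 0.0545 out [-0.0459  0.0184] along [-0.1666 -0.1253]
side 2 mid 518 zmax 0.0633 out [-0.044   0.0422] along [-0.0215  0.032 ]
side 2 B 1008 zmax 0.0549 out [-0.0455  0.0441] along [0.1322 0.1732]
side 3 A 354 zmax 0.0547 out [-0.0461  0.0089] along [-0.1678 -0.1256]
side 3 mid 440 zmax 0.0554 out [-0.0472  0.0317] along [-0.0213  0.0365]
side 3 B 1008 zmax 0.055 out [-0.0455  0.0437] along [0.1313 0.1731]
```

Call:
{"op": "jog_arm", "data": {
  "commands": [
    [[0.001,-0.0005,0],[0,0,0],0.03],
    [[0,0,0],[0,0,0],0.03],
    [[0,0,0.001],[0,0,0],0.03],
    [[0,0,0.0005],[0,0,0],0.03],
    [[0,0,0],[0,0,0],0.03]
  ]
}}

```text
t: 8.45
position: [0.5994, -0.1008, 0.1718]
ee_rot: [180.0, -0.0, -5.1]
wrist_force: [-0.4, 0.9, 4.0]
finger_gap: 0.0399
```

Call:
{"op": "jog_arm", "data": {
  "commands": [
    [[0,0,0],[0,0,0],0.03],
    [[0,0,0],[0,0,0],0.03],
    [[0,0,0],[0,0,0],0.03]
  ]
}}

```text
t: 8.7
position: [0.5994, -0.1008, 0.1718]
ee_rot: [180.0, -0.0, -5.1]
wrist_force: [-0.7, 1.0, 5.4]
finger_gap: 0.04
```

Touchdown reads about 5 N. Releasing and rising.

Call:
{"op": "jog_arm", "data": {
  "commands": [
    [[0,0,0],[0,0,0],0.05],
    [[0,0,0],[0,0,0],0.065],
    [[0,0,0],[0,0,0],0.088],
    [[0,0,0],[0,0,0],0.088],
    [[0,0,0],[0,0,0],0.088]
  ]
}}

```text
t: 9.12
position: [0.5991, -0.1009, 0.171]
ee_rot: [180.0, 0.0, -5.1]
wrist_force: [-0.5, -0.4, -0.2]
finger_gap: 0.0709
```

Call:
{"op": "jog_arm", "data": {
  "commands": [
    [[0,0,0],[0,0,0],0.088],
    [[0,0,-0.02],[0,0,0],0.088],
    [[0,0,-0.035],[0,0,0],0.088],
    [[0,0,-0.035],[0,0,0],0.088],
    [[0,0,-0.035],[0,0,0],0.088]
  ]
}}

```text
t: 9.53
position: [0.5989, -0.1008, 0.2973]
ee_rot: [180.0, 0.1, -5.1]
wrist_force: [1.9, -0.5, 1.0]
finger_gap: 0.088
```

Call:
{"op": "jog_arm", "data": {
  "commands": [
    [[-0.02,0,-0.035],[0,0,0],0.088],
    [[-0.02,0,-0.035],[0,0,0],0.088],
    [[-0.02,0,-0.035],[0,0,0],0.088],
    [[0,0,0],[0,0,0],0.088],
    [[0,0,0],[0,0,0],0.088]
  ]
}}

```text
t: 9.95
position: [0.5392, -0.0956, 0.4034]
ee_rot: [180.0, -0.2, -5.1]
wrist_force: [-0.3, 1.0, -0.9]
finger_gap: 0.0882
```

```bash
python3 look.py w4; python3 chk.py 4 | grep -E "^[0-9]|\[5|\[6"; python3 ends.py 4; python3 - <<'E'
from h import *
z=np.load("w4.npz"); c=cam("wrist",dict(position=z["pos"],ee_rot=z["rot"])); P=cloud(c,z["d"]); h=cv2.cvtColor(z["im"],cv2.COLOR_RGB2HSV)
w=(h[...,0]>=8)&(h[...,0]<=24)&(h[...,1]>60)&(P[...,2]>.012)&(P[...,2]<.07); Q=P[w]
a=np.radians(85);U=Q[:,:2]-[.598,-.101]; al=U@[np.cos(a),np.sin(a)]; ou=U@[np.sin(a),-np.cos(a)]
for cx in(-.15,0,.15):
    m=(abs(al-cx)<.04)&(abs(ou)<.06); print(m.sum(),np.percentile(ou[m],[1,99]).round(4),np.percentile(al[m],[1,99]).round(4))
E
```

```text
9.95 [ 0.5392 -0.0956  0.4034] [179.98  -0.24  -5.13] 0.08816392358839821 [-0.34  1.04 -0.92]
w [50. 12.] 1685 zmax 0.0498 all [765. 147.] [82. 32.] 81.4 top [759.6 150.1] [74. 20.] 82.1
w [158. 139.] 2613 zmax 0.0556 all [610.  48.] [40. 88.] 84.8 top [610.3  47.8] [40.  87.2] 84.5
w [407. 139.] 2593 zmax 0.0557 all [ 584. -250.] [41. 87.] 84.4 top [ 583.7 -249.6] [40.1 86.8] 84.8
w [282. 146.] 2339 zmax 0.0568 all [ 589. -100.] [39. 74.] 85.1 top [589.1 -99.9] [38.4 74.1] 85.3
w [  6. 165.] 774 zmax 0.0329 all [608. 258.] [ 5. 87.] 85.1 top [587.  259.6] [ 4.4 42.9] 84.0
10.0 [ 0.5394 -0.0955  0.4017] [ 1.7999e+02 -9.0000e-02 -5.1100e+00]
scene [521.  22.] 1242 zmax 0.0698 all [ 705. 1184.] [306.  26.] 7.0 top [ 694.  1183.8] [283.7  23.1] 8.7
scene [438. 105.] 1209 zmax 0.0682 all [624. 595.] [206.  74.] 26.5 top [636.2 589.3] [181.7  68.6] 20.8
scene [384. 167.] 776 zmax 0.0581 all [613. 274.] [43. 88.] 84.9 top [612.9 274.2] [41.6 86.8] 85.9
scene [336. 230.] 713 zmax 0.056 all [612.  46.] [42. 88.] 85.8 top [612.6  46. ] [38.6 85.1] 84.0
side [250. 171.] 752 zmax 0.055 all [596
[... 207 characters left out ...]
49. 124.] 72.6 top [22.3 44.9] [ 38.  115.9] 63.9
side [157. 279.] 1548 zmax 0.0555 all [609. 282.] [40. 87.] 86.8 top [608.8 281.7] [39.2 86.8] 86.4
scene 4 A 902 zmax 0.0566 out [-0.0456  0.0442] along [-0.172  -0.1317]
scene 4 mid 939 zmax 0.0583 out [-0.0442  0.0447] along [-0.0205  0.0193]
scene 4 B 816 zmax 0.0572 out [-0.0446  0.0441] along [0.1284 0.1687]
side 4 A 646 zmax 0.0546 out [-0.046   0.0434] along [-0.169  -0.1259]
side 4 mid 794 zmax 0.0553 out [-0.0459  0.0433] along [-0.0167  0.0247]
side 4 B 1005 zmax 0.0549 out [-0.0456  0.0435] along [0.1317 0.173 ]
2721 [-0.0426  0.0415] [-0.1692 -0.1293]
2467 [-0.0456  0.0289] [-0.0187  0.0204]
2736 [-0.0424  0.042 ] [0.1291 0.1692]
```

View pics/w4.png

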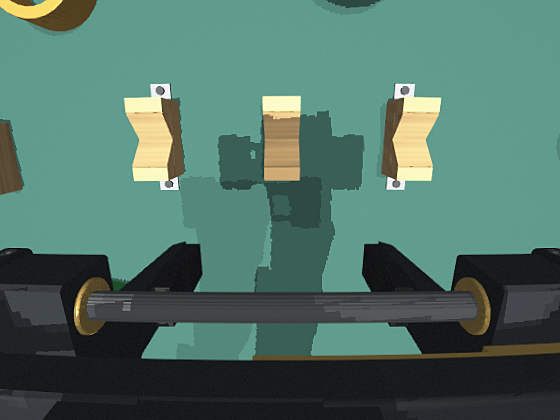

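w4 shows the three cradles in a row with front edges at rows 96–97, back edges at rows 180–181, and the loose one centred at column 282 between columns 158 and 407. The scene and side cameras agree to within about 0.5 mm across the pipe and about 1.5 mm along it.

```bash
python3 -c "
from station import r
print(r.sign_off())"
```

```text
the job is handed in; nothing more can be done
None
```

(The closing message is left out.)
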